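# Stack the honey set in the pull-out tray

## Task

Put the honey set away as one straight tower in the pulled-out tray: set the square bamboo box on the middle of the black pad, the round steel tin centred on the box, the open honey pot upright and centred on the tin, and last the bamboo lid seated in the mouth of the pot. Move them one at a time in that order, let each go before fetching the next, and leave the tray and everything else where it is.

Things in the scene. Friction and masses are not known exactly. Their poses are not given: they have to be found in the camera images.
- bamboo_box: Closed square bamboo box, 66 x 66 mm, 32 mm high, flat top with a dark seam round the sides; the only square loose thing. Origin: centre of its underside; x and y along its sides, z up. 120 g or so.
- tin: Closed round stainless-steel tin, 62 mm across its flat lid, 60 mm below, 30 mm high. Origin: centre of its underside, z up.
- honey_pot: Small open brown-grey stoneware pot without a handle, 54 mm across (46 at the foot, flaring over the lowest 5 mm), 40 mm high, mouth 44 mm across inside, wall 5 mm. Origin: centre of its underside, z up.
- pot_lid: Bamboo lid: plug 24 mm across at its bottom, 32 at its top, 6 mm high; on it a disc 52 mm across, 6 to 13 mm up; on that a straight upright knob 22 mm across, 13 to 35 mm up. Rests level on its plug. Origin: centre of the plug's underside, z up; seated in the pot it is 34 mm above the pot's underside.
- tray_pad (a point): Middle of the top of the black 100 x 100 mm rubber pad in the pulled-out tray of a grey crate (left or right; a sealed one stands opposite). x level into the crate, y across, z up. Tray 170 mm wide inside, walls 24 mm above the pad, front edge 85 mm before this point; crate 200 mm wide, 165 high, its front 95 to 115 mm beyond. The tray slides at about 8 N.
- cup: Bystander: white ceramic cup without a handle, 60 mm across the rim, 55 mm high. Origin: centre of its underside.
- spice_jar: Bystander: small glass jar with black cap, 44 mm across, 70 mm high. Origin: centre of its underside.
- honey_dipper: Bystander: bamboo honey dipper lying down, 150 mm long along its x, head 28 mm thick at the +x end. Origin: under the middle of its length, on the table.
There are look-alikes about, which are no part of the job. Leave any blue or purple look-alike of the tin alone.

How it is judged:
By the outcome, as a careful person would: the job done as asked, in the order asked, and still so for the second after the job is handed in, with the robot touching nothing.
It also fails if it takes over 120 s, if anything falls off the work surface, if the arm or the gripper's body presses on something with over 40 N, if the wrist force passes 120 N, or if a joint passes its speed limit or range.

## Robot

A 6-joint arm with a two-finger parallel gripper is mounted at the origin on the work surface. World frame = base frame: x ahead of the robot, y to its left, z up, the work surface at z = 0. Lengths are in m, angles in degrees, forces in N, time in s.
With the tool pointing down it reaches from about 0.35 to 0.925 m from the base axis. Payload 6.4 kg.
Tool frame: the origin (TCP) lies on the centre line of the jaws, within the pads' length; the fingertips stand 8 mm ahead of it and the grasp point (between the pads) lies 11 mm behind it (bot.nose_length is the distance from the TCP to the fingertips, in m); z points along the fingers, y is the line along which they close (so a half turn about z gives the same grasp; the last joint's range is limited). The gripper opens to 85 mm and grips with 20 to 120 N. Pads are 22 mm wide; open, the fingers measure 114 mm over their backs; the gripper's body (76 mm by 85 mm) begins 54 mm behind the grasp point. The pads swing forward as they close: fully open they stand 13 mm farther back than shut.
Start: joints at [66.801, 14.043, 89.255, -0, 76.702, -9.975], TCP at [0.149, 0.633, 0.239] pointing down, gripper open.
Joint ranges: [-179.41, 179.41], [-58.25, 129.5], [7.25, 145.43], [-54.29, 234.29], [11.92, 165.04], [-157.13, 157.13]. Speed limits (degrees/s): [147.25, 147.25, 180, 180, 180, 180].

## Interface

Orientations are given as a 3x3 rotation matrix whose columns are the frame's x, y, z axes.
In Python, from rig import sensors, viewer, bot gives the robot as it stands. The module is installed in compiled form; this text tells all that it offers.
- The arm moves only by the tool jog_arm, never from a script. Its argument "commands" is a list of rows, each a list of 2 entries, a list of its own where there are three numbers: the shift along the world's x, y, z in m, then the turn, a rotation vector about the world's x, y, z in rad. In form: [[[tx, ty, tz], [rx, ry, rz]], ...]. A call has 1 to 8 rows; each row shifts and turns the commanded pose from where the row before left it; what a row does not reach is not made up. A row lasts 1/10 s, in which the tool goes at most 50 mm and 8.59 degrees, less where a joint would pass 70% of its speed; a pose out of reach is approached as far as the arm can. A call is refused whole if a number of a shift passes 0.05 or a number of a turn 0.15, either way. A call with a gripper value outside its range is refused whole. "fingers" is the closure, from 0 (fully open) to 1 (shut), set as the call begins (left out, the last holds). The fingers move at their own pace and stop on an object; "force" is the grip in N (left out, the last holds). Time passes only in rows, so rows that do not move let the fingers close. It gives the time, the measured TCP pose, the force, the opening and the grip force at its end, in the units of the state.
- sensors.state(): the state, without advancing time (a new reading comes with each control period).
- viewer.camera(name): name is "side" or "top" or "wrist"; returns (picture, depth): 400x640x3 uint8, red, green, blue; 400x640 float32, m along the optical axis (not along the pixel's ray), 0 where there is no reading.
- viewer.camera_model(name): a dict with "mtx" (3x3 intrinsics, pixels), "rvec" (rotation vector, rad) and "tvec" (3), from world to camera coordinates, as OpenCV has them. Camera axes: x right, y down, z forward; pixel columns grow to the right and rows downward; lengths in m; the calibration is good to about 2 mm. The wrist camera is an equidistant fisheye: a pixel r from the principal point sees the ray r / f radians off the axis. A picture is of the moment at which its call begins: read the wrist's pose just before it. camera_model takes no time and is no camera call; for the wrist camera it gives the pose at the moment of the call.
- bot.sign_off(): hands the job in; it is judged then, once.
The state is a dict: "time": time; "joint_positions": joint angles; "joint_velocities": joint speeds; "joint_torque": joint torques, N m; "tcp_pos": TCP position; "ee_rot": TCP orientation; "contact_force": force on the tool from outside, world axes, zero at the start; "wrist_torque": the same for the moment, N m; "grip_width": finger opening in m; "grip_force": force on a finger pad.
Only numpy, scipy, OpenCV 4.12 (cv2) and the standard library are available. Lean on these libraries where they do the work, as an engineer would, in place of code of your own. Each camera call takes 0.05 s, during which the arm holds its last target. There are 200 camera calls.

## Working session

There is one attempt and no reset: what is moved stays moved. The work goes in short steps, Python scripts to look and compute and a tool call to move; the robot and the scene stay as the last step left them, time stands still between calls to the robot, and variables do not carry over. Pictures are saved under pics/ and viewed, at most 14 in all, crops included, and the job is handed in when it is done.

Besides the shell and the picture viewer there is one more tool, called after "Emit:" in YAML: its name, and indented under it one key for each argument. jog_arm: Moves the arm, as the interface text tells. Its arguments: {"type":"object","properties":{"commands":{"type":"array"},"fingers":{"type":"number"},"force":{"type":"number"}},"required":["commands"]}

```bash
mkdir -p pics; cat > h.py <<'E'
import numpy as np, cv2
from rig import sensors, viewer, bot
def grab(name):
    m=viewer.camera_model(name); p,d=viewer.camera(name)
    np.savez(f'{name}.npz',p=p,d=d,**{k:np.array(v) for k,v in m.items()})
    return p,d,m
def world(m,u,v,z,fish=False):
    K=np.array(m['mtx']);R=cv2.Rodrigues(np.array(m['rvec'],float))[0];t=np.array(m['tvec']).ravel()
    x=(u-K[0,2])/K[0,0];y=(v-K[1,2])/K[1,1]
    if fish:
        r=np.hypot(x,y); s=np.tan(r)/max(r,1e-9); x*=s;y*=s
    return R.T@(np.array([x,y,1.])*z-t)
def onplane(m,u,v,h,fish=False):
    a=world(m,u,v,0.,fish);b=world(m,u,v,1.,fish); return a+(b-a)*(h-a[2])/(b[2]-a[2])
E
python3 - <<'E'
from h import *
for n in('top','side','wrist'):
    p,d,m=grab(n); cv2.imwrite(f'pics/{n}0.png',p[...,::-1]); print(n,m)
print(sensors.state())
E
```

```text
top {'mtx': array([[383.14637334,   0.        , 324.93210985],
       [  0.        , 383.14637334, 191.07467366],
       [  0.        ,   0.        ,   1.        ]]), 'rvec': array([ 2.13730009, -2.11232079,  0.18636692]), 'tvec': array([-0.01680804,  0.53333003,  0.83659002])}
side {'mtx': array([[373.75884994,   0.        , 318.56130497],
       [  0.        , 373.75884994, 202.43543706],
       [  0.        ,   0.        ,   1.        ]]), 'rvec': array([ 2.19768189, -0.93097268,  0.36759783]), 'tvec': array([-0.38148892,  0.30797498,  0.88661593])}
wrist {'mtx': array([[309.70691629,   0.        , 320.01590034],
       [  0.        , 309.70691629, 197.26068175],
       [  0.        ,   0.        ,   1.        ]]), 'rvec': array([-2.27761835, -1.80534372, -0.25558487]), 'tvec': array([-0.64983148, -0.03707331,  0.38024319])}
{'time': 0.15, 'joint_positions': array([ 6.68023441e+01,  1.40759512e+01,  8.93086806e+01, -7.18504257e-04,
        7.67009006e+01, -9.97651029e+00]), 'joint_velocities': array([ 0.00845474, -0.10298351, -0.1194812 ,  0.02388406,  0.10191704,
        0.03444384]), 'joint_torque': array([ 1.32188801e-03, -4.29983246e+01, -3.26552474e+01, -9.23684161e-05,
        3.48408343e-03,  2.16079417e-05]), 'tcp_pos': array([0.14850933, 0.63238599, 0.23842377]), 'ee_rot': array([[-9.73495152e-01,  2.28706922e-01, -5.76811719e-04],
       [ 2.28707517e-01,  9.73494209e-01, -1.37693671e-03],
       [ 2.46607912e-04, -1.47236239e-03, -9.99998886e-01]]), 'contact_force': array([ 0.70046826, -0.16840558,  1.06479176]), 'wrist_torque': array([ 0.00626654, -0.07191977, -0.02450876]), 'grip_force': 0.0, 'grip_width': 0.0850777264898687}
```

View pics/top0.png

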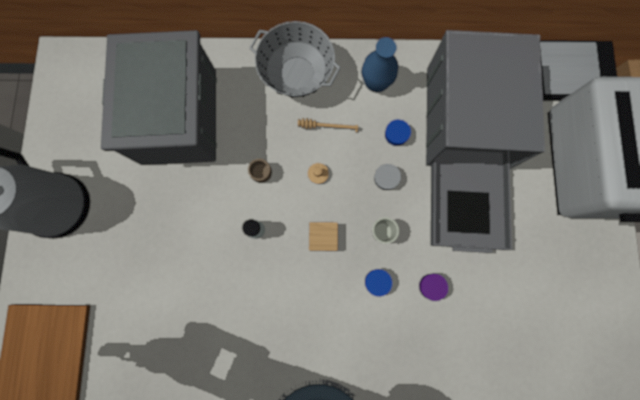

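View pics/side0.png

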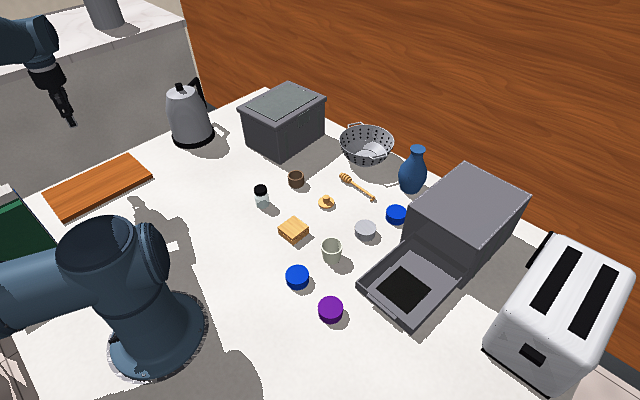

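The top view shows the box at (323,236), tin (388,176), pot (260,171), lid (318,173), pad (468,212) and cup (387,231). The spice jar is at (252,228), the dipper at (330,125), and the blue/purple look-alikes at (398,131), (378,282) and (433,287). The open tray is on the right (−y).

```bash
python3 - <<'E'
from h import *
def cloud(n):
    f=np.load(n+'.npz');d=f['d'];v,u=np.mgrid[:400,:640]
    R=cv2.Rodrigues(f['rvec'])[0];K=f['mtx']
    P=np.stack([(u-K[0,2])/K[0,0]*d,(v-K[1,2])/K[1,1]*d,d],-1)-f['tvec'].ravel()
    P=P@R; P[d==0]=np.nan; return P
obs={'top':dict(box=(323,236,22),tin=(388,176,20),pot=(260,171,18),lid=(318,173,18),cup=(387,231,19),jar=(252,228,16),blue=(398,131,19),dip=(330,125,34)),
'side':dict(box=(293,229,20),tin=(365,229,17),pot=(296,179,14),lid=(327,201,14),cup=(331,249,18))}
C={}
for n in obs:
    P=C[n]=cloud(n)
    for k,(u,v,r) in obs[n].items():
        Q=P[v-r:v+r,u-r:u+r].reshape(-1,3);Q=Q[np.isfinite(Q[:,0])]
        ht=np.percentile(Q[:,2],98); fl=np.percentile(Q[:,2],10)
        T=Q[Q[:,2]>fl+0.6*(ht-fl)]
        (cx,cy),rad=cv2.minEnclosingCircle(T[:,:2].astype(np.float32))
        rr=cv2.minAreaRect(T[:,:2].astype(np.float32)*1000)
        print(n,k,'top',ht.round(4),'floor',fl.round(4),'n',len(T),'circ',round(cx,4),round(cy,4),round(rad,4),'rect',np.round(rr[0],1),np.round(rr[1],1),round(rr[2],1))
# pad
for n,(u,v,r) in dict(top=(468,212,35),side=(404,290,40)).items():
    p=np.load(n+'.npz')['p'];P=C[n]
    m=np.zeros((400,640),bool); m[v-r:v+r,u-r:u+r]=1; m&=(p.max(-1)<28)
    nl,lab,st,ce=cv2.connectedComponentsWithStats(m.astype(np.uint8)); i=1+st[1:,4].argmax()
    Q=P[lab==i];Q=Q[np.isfinite(Q[:,0])]
    rr=cv2.minAreaRect(Q[:,:2].astype(np.float32)*1000);print(n,'pad',st[i],Q[:,2].mean(),rr)
# tray walls along pad row/col in top view
P=C['top']
for v in(180,):print('row',v,[(u,*np.round(P[v,u],3)) for u in range(426,520,4)])
print('col',[(v,*np.round(P[v,468],3)) for v in range(120,262,4)])
E
```

```text
top box top 0.0359 floor -0.0004 n 803 circ 0.4305 -0.005 0.0448 rect [431.4  -4.9] [64.7 64.6] 0.4
top tin top 0.0338 floor -0.0003 n 536 circ 0.5741 -0.1567 0.031 rect [ 574.  -155.9] [59.4 61.1] 89.4
top pot top 0.0426 floor -0.0004 n 212 circ 0.585 0.1474 0.0272 rect [584.2 147.4] [51.9 53. ] 2.7
top lid top 0.0364 floor -0.0004 n 73 circ 0.5838 0.0086 0.0109 rect [583.9   8.9] [21. 19.] 0.5
top cup top 0.0573 floor -0.0002 n 226 circ 0.4438 -0.1458 0.0297 rect [ 443.9 -145.4] [56.3 56.6] 0.5
top jar top 0.0733 floor -0.0004 n 289 circ 0.4454 0.154 0.0204 rect [445.1 153.6] [38.5 38.6] 45.7
top blue top 0.0339 floor -0.0001 n 511 circ 0.6861 -0.184 0.0314 rect [ 685.7 -183.4] [60.7 60.9] 42.2
top dip top 0.0287 floor -0.0005 n 374 circ 0.744 -0.0112 0.0894 rect [744.5 -11.2] [ 98.9 150.2] 1.3
side box top 0.0325 floor -0.0033 n 457 circ 0.4313 -0.0066 0.0459 rect [431.8  -7.6] [67.9 67.3] 89.8
side tin top 0.0307 floor -0.003 n 314 circ 0.5754 -0.1576 0.0325 rect [ 574.6 -158.4] [61.5 59.5] 6.4
side pot top 0.0389 floor -0.0037 n 151 circ 0.5864 0.1451 0.0281 rect [585.2 144.8] [
[... 3734 characters left out ...]
t64(0.474), np.float64(-0.349), np.float64(0.016)), (224, np.float64(0.464), np.float64(-0.348), np.float64(0.016)), (228, np.float64(0.455), np.float64(-0.349), np.float64(0.012)), (232, np.float64(0.446), np.float64(-0.348), np.float64(0.013)), (236, np.float64(0.437), np.float64(-0.348), np.float64(0.012)), (240, np.float64(0.427), np.float64(-0.347), np.float64(0.012)), (244, np.float64(0.418), np.float64(-0.347), np.float64(0.011)), (248, np.float64(0.408), np.float64(-0.337), np.float64(0.038)), (252, np.float64(0.399), np.float64(-0.338), np.float64(0.034)), (256, np.float64(0.39), np.float64(-0.349), np.float64(0.002)), (260, np.float64(0.381), np.float64(-0.349), np.float64(0.001))]
```

```bash
python3 - <<'E'
import cv2
p=cv2.imread('pics/top0.png')[95:305,235:525];cv2.imwrite('pics/topc.png',cv2.resize(p,None,fx=2.75,fy=2.75,interpolation=cv2.INTER_CUBIC))
E
```

```text
(no output)
```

View pics/topc.png

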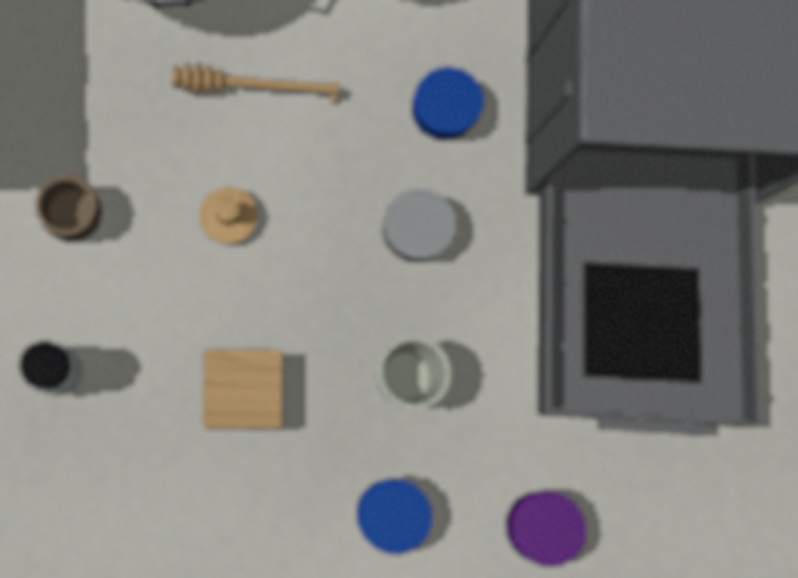

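Box, tin, pot and lid sizes and heights agree with the spec. The tray is at y≈−0.35 with yaw ≈ −2.3°. Moving to above the box now.

Emit:
jog_arm:
  commands:
    - [[0.0177,-0.04,-0.005],[0,0,0.0144]]
    - [[0.0177,-0.04,-0.005],[0,0,0.0144]]
    - [[0.0177,-0.04,-0.005],[0,0,0.0144]]
    - [[0.0177,-0.04,-0.005],[0,0,0.0144]]
    - [[0.0177,-0.04,-0.005],[0,0,0.0144]]
    - [[0.0177,-0.04,-0.005],[0,0,0.0144]]
    - [[0.0177,-0.04,-0.005],[0,0,0.0144]]
    - [[0.0177,-0.04,-0.005],[0,0,0.0144]]
  fingers: 0
  force: 20

```text
time: 0.95
tcp_pos: [0.2904, 0.3111, 0.1989]
ee_rot: [[-0.993, 0.114, 0.0], [0.114, 0.993, -0.0], [-0.0, -0.0, -1.0]]
contact_force: [0.5, -0.1, 1.0]
grip_width: 0.0854
grip_force: 0.0
```

Emit:
jog_arm:
  commands:
    - [[0.0177,-0.04,-0.005],[0,0,0.0144]]
    - [[0.0177,-0.04,-0.005],[0,0,0.0144]]
    - [[0.0177,-0.04,-0.005],[0,0,0.0144]]
    - [[0.0177,-0.04,-0.005],[0,0,0.0144]]
    - [[0.0177,-0.04,-0.005],[0,0,0.0144]]
    - [[0.0177,-0.04,-0.005],[0,0,0.0144]]
    - [[0.0177,-0.04,-0.005],[0,0,0.0144]]
    - [[0,0,0],[0,0,0]]

```text
time: 1.75
tcp_pos: [0.4154, 0.029, 0.1641]
ee_rot: [[-1.0, 0.021, -0.0], [0.021, 1.0, -0.001], [0.0, -0.001, -1.0]]
contact_force: [0.7, 0.2, 0.1]
grip_width: 0.0853
grip_force: 0.0
```

```bash
python3 - <<'E'
from h import *
s=sensors.state();p,d,m=grab('wrist');cv2.imwrite('pics/w1.png',p[...,::-1])
R=cv2.Rodrigues(m['rvec'])[0];c=-R.T@m['tvec']
print(s['tcp_pos'],s['ee_rot'].round(4),s['contact_force'],s['joint_positions'],'cam in tool',s['ee_rot'].T@(c-s['tcp_pos']),s['ee_rot'].T@R.T)
E
```

```text
[0.41537609 0.02900077 0.16412239] [[-9.998e-01  2.110e-02 -1.000e-04]
 [ 2.110e-02  9.998e-01 -8.000e-04]
 [ 1.000e-04 -8.000e-04 -1.000e+00]] [0.6792346  0.17236132 0.11860345] [-1.16669129e+01 -1.43663972e+01  1.25842631e+02 -5.00936751e-02
  6.85190856e+01 -1.00438672e+02] cam in tool [ 0.07092229  0.00095928 -0.13549857] [[ 1.34072658e-04 -9.59824052e-01 -2.80602513e-01]
 [ 9.99999625e-01  3.68726081e-04 -7.83455398e-04]
 [ 8.55444800e-04 -2.80602303e-01  9.59823742e-01]]
```

View pics/w1.png

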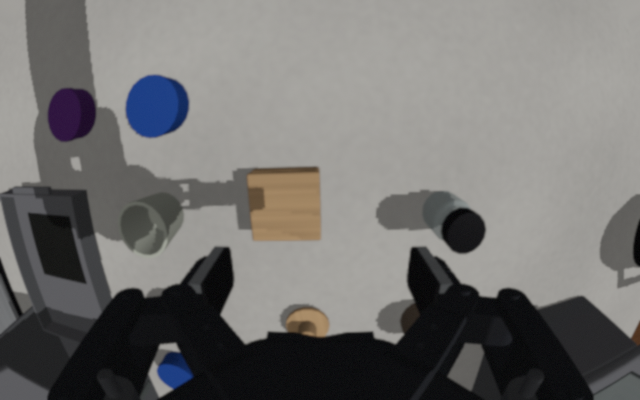

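The wrist view shows the box top face with corners at about (248,170), (320,168), (321,239) and (249,239). I'm checking its centre with the wrist calibration.

```bash
python3 - <<'E'
from h import *
m=np.load('wrist.npz')
c=[onplane(m,u,v,.032,True) for u,v in((248,172),(320,170),(321,239),(249,239))]
print(np.round(c,4),np.mean(c,0))
E
```

```text
[[ 0.3978 -0.0346  0.032 ]
 [ 0.3977  0.03    0.032 ]
 [ 0.4637  0.0295  0.032 ]
 [ 0.4631 -0.0397  0.032 ]] [ 0.43056813 -0.00368971  0.032     ]
```

Emit:
jog_arm:
  commands:
    - [[0.008,-0.017,-0.02],[0,0,0.011]]
    - [[0.0076,-0.0165,-0.02],[0,0,0.01]]
    - [[0,0,-0.03],[0,0,0]]
    - [[0,0,-0.03],[0,0,0]]
    - [[0,0,-0.03],[0,0,0]]
    - [[0,0,-0.021],[0,0,0]]
    - [[0,0,0],[0,0,0]]

```text
time: 2.5
tcp_pos: [0.4268, 0.0011, 0.0107]
ee_rot: [[-1.0, -0.008, -0.007], [-0.008, 1.0, 0.002], [0.007, 0.002, -1.0]]
contact_force: [-1.6, 0.5, -0.8]
grip_width: 0.0853
grip_force: 0.0
```

Emit:
jog_arm:
  commands:
    - [[0,0,0],[0,0,0]]
    - [[0,0,0],[0,0,0]]
    - [[0,0,0],[0,0,0]]
    - [[0,0,0],[0,0,0]]
    - [[0,0,0],[0,0,0]]
    - [[0,0,0],[0,0,0]]
  fingers: 0.6
  force: 20

```text
time: 3.1
tcp_pos: [0.4308, -0.0007, 0.0146]
ee_rot: [[-1.0, -0.006, 0.002], [-0.006, 1.0, -0.0], [-0.002, -0.0, -1.0]]
contact_force: [-1.8, 3.1, 7.9]
grip_width: 0.0654
grip_force: 25.1
```

Emit:
jog_arm:
  commands:
    - [[0,0,0],[0,0,0]]
    - [[0,0,0.03],[0,0,0]]
    - [[0,0,0.04],[0,0,0]]
    - [[0,0,0.04],[0,0,0]]
    - [[0.007,-0.035,0],[0,0,-0.0046]]
    - [[0.007,-0.035,0],[0,0,-0.0046]]
    - [[0.007,-0.035,0],[0,0,-0.0046]]
    - [[0.007,-0.035,0],[0,0,-0.0046]]
  fingers: 0.6
  force: 40

```text
time: 3.9
tcp_pos: [0.4577, -0.1421, 0.1236]
ee_rot: [[-1.0, 0.012, 0.001], [0.012, 1.0, -0.0], [-0.001, -0.0, -1.0]]
contact_force: [0.2, -0.2, -1.4]
grip_width: 0.0648
grip_force: 47.4
```

Emit:
jog_arm:
  commands:
    - [[0.007,-0.035,0],[0,0,-0.0046]]
    - [[0.007,-0.035,0],[0,0,-0.0046]]
    - [[0.007,-0.035,0],[0,0,-0.0046]]
    - [[0.007,-0.035,0],[0,0,-0.0046]]
    - [[0.0035,-0.035,0],[0,0,-0.0046]]
    - [[0.0035,-0.035,0],[0,0,-0.0046]]
    - [[0,0,0],[0,0,0]]
    - [[0,0,0],[0,0,0]]

```text
time: 4.7
tcp_pos: [0.4924, -0.3509, 0.123]
ee_rot: [[-0.999, 0.041, -0.0], [0.041, 0.999, 0.001], [0.001, 0.001, -1.0]]
contact_force: [-1.0, 0.6, -1.7]
grip_width: 0.0653
grip_force: 47.3
```

Emit:
jog_arm:
  commands:
    - [[0,0,0],[0,0,0]]
    - [[0,0,0],[0,0,0]]
    - [[0,0,0],[0,0,0]]

```text
time: 5.0
tcp_pos: [0.4928, -0.3497, 0.1233]
ee_rot: [[-0.999, 0.039, -0.0], [0.039, 0.999, 0.0], [0.0, 0.0, -1.0]]
contact_force: [0.1, 0.6, -1.5]
grip_width: 0.0652
grip_force: 47.3
```

```bash
python3 - <<'E'
from h import *
s=sensors.state();p,d,m=grab('top');print(s['tcp_pos'],s['ee_rot'].round(4),s['contact_force'],s['joint_positions'].round(1),s['joint_velocities'].round(2))
a=p[120:270,380:570,::-1];b=grab('wrist')[0][...,::-1]
cv2.imwrite('pics/t2.png',np.vstack([cv2.resize(a,(380,300),interpolation=2),cv2.resize(b,(480,300))[:,:380]]))
E
```

```text
[ 0.49283163 -0.3496962   0.1232854 ] [[-9.993e-01  3.870e-02 -2.000e-04]
 [ 3.870e-02  9.993e-01  3.000e-04]
 [ 2.000e-04  3.000e-04 -1.000e+00]] [ 0.12757766  0.55921553 -1.45770562] [ -46.1   15.4  100.6    0.    64.  -133.9] [-0.14  0.2  -0.25  0.02 -0.15 -0.03]
```

Emit:
jog_arm:
  commands:
    - [[0.0005,0,-0.03],[0,0,0]]
    - [[0,0,-0.03],[0,0,0]]
    - [[0,0,-0.02],[0,0,0]]
    - [[0,0,-0.01],[0,0,0]]
    - [[0,0,-0.002],[0,0,0]]
    - [[0,0,-0.001],[0,0,0]]
    - [[0,0,0],[0,0,0]]
    - [[0,0,0],[0,0,0]]

```text
time: 5.9
tcp_pos: [0.494, -0.3514, 0.0316]
ee_rot: [[-0.999, 0.04, 0.002], [0.04, 0.999, -0.002], [-0.002, -0.002, -1.0]]
contact_force: [-0.1, 0.3, -1.1]
grip_width: 0.0649
grip_force: 47.3
```

```bash
python3 - <<'E'
from h import *
s=sensors.state();p,d,m=grab('wrist');cv2.imwrite('pics/w3.png',p[...,::-1]);print(s['tcp_pos'],s['contact_force'])
E
```

```text
[ 0.49395979 -0.3513608   0.03157381] [-0.12822652  0.33823515 -1.1337493 ]
```

View pics/w3.png

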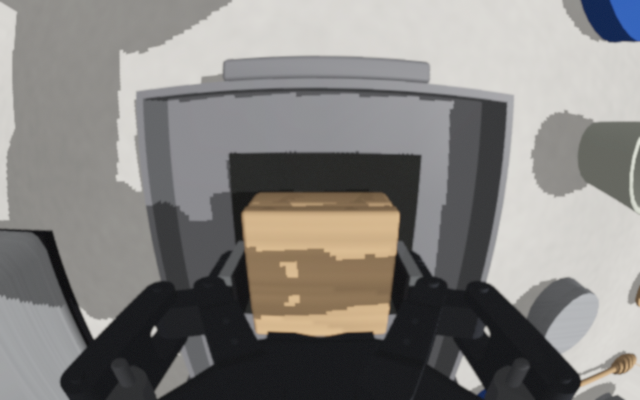

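The box hangs over the pad. The pad's near edge runs (230,154)–(420,156) and the box's lower front edge (254,193)–(388,193). I'm converting both to world positions.

```bash
python3 - <<'E'
from h import *
m=np.load('wrist.npz')
for z,pts in((.012,((230,154),(420,156))),(.017,((254,193),(388,193))),(.049,((243,210),(400,210)))):
    c=np.array([onplane(m,u,v,z,True) for u,v in pts]);print(z,c.round(4),c.mean(0).round(4),np.linalg.norm(c[0]-c[1]))
E
```

```text
0.012 [[ 0.4433 -0.3953  0.012 ]
 [ 0.4481 -0.2965  0.012 ]] [ 0.4457 -0.3459  0.012 ] 0.09891654139563573
0.017 [[ 0.4634 -0.3831  0.017 ]
 [ 0.4661 -0.3147  0.017 ]] [ 0.4648 -0.3489  0.017 ] 0.06844618022346848
0.049 [[ 0.4618 -0.3809  0.049 ]
 [ 0.4643 -0.3164  0.049 ]] [ 0.4631 -0.3486  0.049 ] 0.06455635893035791
```

Emit:
jog_arm:
  commands:
    - [[-0.0005,0.0015,0],[0,0,0]]
    - [[0,0,-0.001],[0,0,0]]
    - [[0,0,-0.001],[0,0,0]]
    - [[0,0,-0.001],[0,0,0]]
    - [[0,0,0],[0,0,0]]
    - [[0,0,0],[0,0,0]]

```text
time: 6.55
tcp_pos: [0.4927, -0.3492, 0.0272]
ee_rot: [[-0.999, 0.04, -0.0], [0.04, 0.999, 0.0], [0.0, 0.0, -1.0]]
contact_force: [0.2, -0.1, -2.0]
grip_width: 0.0647
grip_force: 47.3
```

Emit:
jog_arm:
  commands:
    - [[0.001,-0.0003,-0.001],[0,0,0]]
    - [[0,0,-0.001],[0,0,0]]
    - [[0,0,0],[0,0,0]]
    - [[0,0,0],[0,0,0]]

```text
time: 6.95
tcp_pos: [0.4939, -0.3498, 0.0268]
ee_rot: [[-0.999, 0.04, -0.001], [0.04, 0.999, -0.0], [0.001, -0.0, -1.0]]
contact_force: [-4.6, 3.8, 9.8]
grip_width: 0.0651
grip_force: 48.5
```

Emit:
jog_arm:
  commands:
    - [[0,0,0],[0,0,0]]
    - [[0,0,0],[0,0,0]]
    - [[0,0,0],[0,0,0]]
    - [[0,0,0],[0,0,0]]
    - [[0,0,0.03],[0,0,0]]
    - [[0,0,0.04],[0,0,0]]
    - [[0,0,0.04],[0,0,0]]
    - [[0,0,0],[0,0,0]]
  fingers: 0
  force: 20

```text
time: 7.75
tcp_pos: [0.4968, -0.3525, 0.1422]
ee_rot: [[-0.999, 0.04, 0.009], [0.04, 0.999, -0.009], [-0.009, -0.009, -1.0]]
contact_force: [1.2, 0.5, 0.5]
grip_width: 0.0853
grip_force: 0.0
```

Emit:
jog_arm:
  commands:
    - [[0,0,0],[0,0,0]]
    - [[0,0,0],[0,0,0]]
    - [[0,0,0],[0,0,0]]

```text
time: 8.05
tcp_pos: [0.4929, -0.3487, 0.1333]
ee_rot: [[-0.999, 0.04, -0.002], [0.04, 0.999, 0.003], [0.003, 0.002, -1.0]]
contact_force: [-0.2, -0.2, -0.2]
grip_width: 0.0854
grip_force: 0.0
```

```bash
python3 - <<'E'
from h import *
s=sensors.state();p,d,m=grab('wrist');cv2.imwrite('pics/w4.png',p[...,::-1]);print(s['tcp_pos'],s['ee_rot'].round(3)[0],s['contact_force'])
E
```

```text
[ 0.49292697 -0.34867293  0.13329557] [-0.999  0.04  -0.002] [-0.17712611 -0.17344598 -0.17809811]
```

View pics/w4.png

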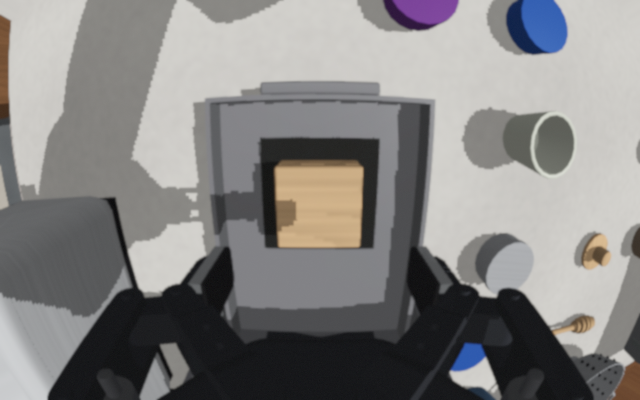

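The box is down on the pad. Pad corners are (260,139), (380,139), (374,248) and (265,247); box top corners are (276,166), (363,166), (361,247) and (278,247).

```bash
cat >> h.py <<'E'
def quad(m,z,pts):
    c=np.array([onplane(m,u,v,z,True) for u,v in pts]);e=c[1]-c[0];print(z,c.mean(0).round(4),'sides',[round(float(np.linalg.norm(c[i]-c[i-1])),4) for i in range(4)],'yaw',np.degrees(np.arctan2(-e[0],e[1])).round(1))
E
python3 - <<'E'
from h import *
m=np.load('wrist.npz')
quad(m,.012,((260,139),(380,139),(374,248),(265,247)))
quad(m,.044,((276,166),(363,166),(361,247),(278,247)))
# depth cloud from the top view for box and pad
p,d,mt=grab('top');v,u=np.mgrid[:400,:640];K=mt['mtx'];R=cv2.Rodrigues(mt['rvec'])[0]
P=(np.stack([(u-K[0,2])/K[0,0]*d,(v-K[1,2])/K[1,1]*d,d],-1)-mt['tvec'])@R
cv2.imwrite('pics/t4.png',cv2.resize(p[150:260,415:525,::-1],None,fx=4,fy=4,interpolation=cv2.INTER_CUBIC))
# wrist depth at box centre and rim
f=m['d'];print([f[y,x] for y,x in((210,320),(150,320))])
E
```

```text
0.012 [ 0.4956 -0.3479  0.012 ] sides [0.0987, 0.1006, 0.0998, 0.1008] yaw -2.3
0.044 [ 0.4963 -0.3482  0.044 ] sides [0.0659, 0.0646, 0.0659, 0.0669] yaw -2.3
[np.float32(0.23614025), np.float32(0.25595796)]
```

The box is within 1 mm of the pad centre and its yaw matches. Next is the tin.

Emit:
jog_arm:
  commands:
    - [[0,0.04,0],[0,0,0.01]]
    - [[0,0.04,0],[0,0,0.01]]
    - [[0.02,0.04,0],[0,0,0.01]]
    - [[0.02,0.04,0],[0,0,0.01]]
    - [[0.02,0.032,0],[0,0,0]]
    - [[0.02,0,0],[0,0,0]]
    - [[0,0,0],[0,0,0]]
    - [[0,0,0],[0,0,0]]

```text
time: 8.95
tcp_pos: [0.5733, -0.1575, 0.1346]
ee_rot: [[-1.0, -0.0, -0.002], [-0.0, 1.0, 0.0], [0.002, 0.0, -1.0]]
contact_force: [-0.3, 0.3, -0.3]
grip_width: 0.0855
grip_force: 0.0
```

Emit:
jog_arm:
  commands:
    - [[0,0,0],[0,0,0]]
    - [[0,0,0],[0,0,0]]
    - [[0,0,0],[0,0,0]]

```text
time: 9.25
tcp_pos: [0.5732, -0.1581, 0.1352]
ee_rot: [[-1.0, 0.001, -0.0], [0.001, 1.0, 0.0], [0.0, 0.0, -1.0]]
contact_force: [0.4, -0.7, -0.6]
grip_width: 0.0855
grip_force: 0.0
```

```bash
python3 - <<'E'
from h import *
s=sensors.state();p,d,m=grab('wrist');cv2.imwrite('pics/w5.png',p[...,::-1]);print(s['tcp_pos'],s['ee_rot'].round(3)[0],s['contact_force'],s['joint_velocities'].round(1))
E
```

```text
[ 0.57322139 -0.15805626  0.13523035] [-1.     0.001 -0.   ] [ 0.38487009 -0.68075392 -0.60647893] [ 0.2 -0.  -0.2 -0.1  0.1  0.1]
```

View pics/w5.png

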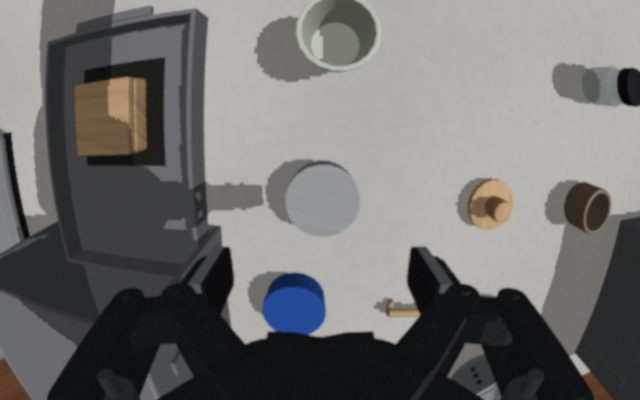

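The tin's lid spans columns 286–360 and rows 164–237, so its centre is about (323,200).

```bash
python3 - <<'E'
from h import *
m=np.load('wrist.npz')
c=np.array([onplane(m,u,v,.030,True) for u,v in((286,200),(360,200),(323,164),(323,237))]);print(c.round(4),c.mean(0),(c[2]+c[3])/2)
E
```

```text
[[ 0.575  -0.185   0.03  ]
 [ 0.575  -0.1246  0.03  ]
 [ 0.5454 -0.1549  0.03  ]
 [ 0.6077 -0.1548  0.03  ]] [ 0.57579177 -0.15483347  0.03      ] [ 0.57655839 -0.15484239  0.03      ]
```

Emit:
jog_arm:
  commands:
    - [[0.0013,0.0015,-0.03],[0,0,0]]
    - [[0,0,-0.03],[0,0,0]]
    - [[0,0,-0.03],[0,0,0]]
    - [[0,0,-0.02],[0,0,0]]
    - [[0,0,-0.012],[0,0,0]]
    - [[0,0,0],[0,0,0]]
    - [[0,0,0],[0,0,0]]

```text
time: 10.0
tcp_pos: [0.5757, -0.1564, 0.0141]
ee_rot: [[-1.0, -0.0, 0.001], [-0.0, 1.0, -0.001], [-0.001, -0.001, -1.0]]
contact_force: [0.9, -0.4, 0.4]
grip_width: 0.0855
grip_force: 0.0
```

Emit:
jog_arm:
  commands:
    - [[0,0,0],[0,0,0]]
    - [[0,0,0],[0,0,0]]
    - [[0,0,0],[0,0,0]]
    - [[0,0,0],[0,0,0]]
    - [[0,0,0],[0,0,0]]
    - [[0,0,0],[0,0,0]]
  fingers: 0.6
  force: 20

```text
time: 10.6
tcp_pos: [0.5761, -0.1565, 0.0149]
ee_rot: [[-1.0, -0.0, 0.002], [-0.0, 1.0, -0.001], [-0.002, -0.001, -1.0]]
contact_force: [-2.2, 0.4, 6.2]
grip_width: 0.0613
grip_force: 21.3
```

Emit:
jog_arm:
  commands:
    - [[0,0,0],[0,0,0]]
    - [[0,0,0],[0,0,0]]
    - [[0,0,0],[0,0,0]]
    - [[0,0,0],[0,0,0]]
    - [[0,0,0.03],[0,0,0]]
    - [[0,0,0.04],[0,0,0]]
    - [[0,0,0.04],[0,0,0]]
    - [[0,0,0],[0,0,0]]
  fingers: 0

```text
time: 11.4
tcp_pos: [0.579, -0.1578, 0.1301]
ee_rot: [[-1.0, -0.0, 0.011], [-0.0, 1.0, -0.005], [-0.011, -0.005, -1.0]]
contact_force: [0.8, -1.1, 0.4]
grip_width: 0.085
grip_force: 0.0
```

Emit:
jog_arm:
  commands:
    - [[0,0,0],[0,0,-0.13]]
    - [[0,0,0],[0,0,-0.13]]
    - [[0,0,0],[0,0,-0.13]]
    - [[0,0,0],[0,0,-0.13]]
    - [[0,0,0],[0,0,-0.13]]
    - [[0,0,0],[0,0,-0.13]]
    - [[0,0,0],[0,0,-0.13]]
    - [[0,0,0],[0,0,-0.13]]

```text
time: 12.2
tcp_pos: [0.5747, -0.1558, 0.1224]
ee_rot: [[-0.502, 0.865, -0.001], [0.865, 0.502, 0.001], [0.001, -0.001, -1.0]]
contact_force: [0.7, 0.2, 0.1]
grip_width: 0.0856
grip_force: 0.0
```

Emit:
jog_arm:
  commands:
    - [[0,0,0],[0,0,-0.13]]
    - [[0,0,0],[0,0,-0.13]]
    - [[0,0,0],[0,0,-0.13]]
    - [[0,0,0],[0,0,-0.13]]
    - [[0,0,0],[0,0,0]]
    - [[0,0,0],[0,0,0]]

```text
time: 12.8
tcp_pos: [0.5748, -0.1559, 0.1227]
ee_rot: [[-0.014, 1.0, -0.001], [1.0, 0.014, 0.0], [0.0, -0.001, -1.0]]
contact_force: [0.6, -0.2, -0.3]
grip_width: 0.0855
grip_force: 0.0
```

Emit:
jog_arm:
  commands:
    - [[0,0,-0.03],[0,0,0]]
    - [[0,0,-0.03],[0,0,0]]
    - [[0,0,-0.03],[0,0,0]]
    - [[0,0,-0.016],[0,0,0]]
    - [[0,0,0],[0,0,0]]
    - [[0,0,0],[0,0,0]]
    - [[0,0,0],[0,0,0]]

```text
time: 13.5
tcp_pos: [0.5765, -0.1567, 0.0192]
ee_rot: [[-0.011, 1.0, 0.003], [1.0, 0.011, -0.001], [-0.002, 0.003, -1.0]]
contact_force: [-0.3, 0.9, 1.1]
grip_width: 0.0858
grip_force: 0.0
```

Emit:
jog_arm:
  commands:
    - [[0,0,0],[0,0,0]]
    - [[0,0,0],[0,0,0]]
    - [[0,0,0],[0,0,0]]
    - [[0,0,0],[0,0,0]]
    - [[0,0,0],[0,0,0]]
    - [[0,0,0],[0,0,0]]
  fingers: 0.6
  force: 20

```text
time: 14.1
tcp_pos: [0.576, -0.1564, 0.0187]
ee_rot: [[-0.011, 1.0, 0.002], [1.0, 0.011, -0.001], [-0.001, 0.002, -1.0]]
contact_force: [-0.7, 1.4, 6.8]
grip_width: 0.0615
grip_force: 21.2
```

Emit:
jog_arm:
  commands:
    - [[0,0,0.03],[0,0,0]]
    - [[0,0,0.04],[0,0,0]]
    - [[-0.02,0,0.03],[0,0,0]]
    - [[-0.02,-0.02,0],[0,0,0]]
    - [[-0.02,-0.04,0],[0,0,0]]
    - [[-0.021,-0.04,0],[0,0,0]]
    - [[0,-0.04,0],[0,0,0]]
    - [[0,-0.04,0],[0,0,0]]
  fingers: 0.6
  force: 40

```text
time: 14.9
tcp_pos: [0.4932, -0.3373, 0.1172]
ee_rot: [[-0.011, 1.0, -0.0], [1.0, 0.011, 0.0], [0.0, -0.0, -1.0]]
contact_force: [0.6, -0.1, -1.8]
grip_width: 0.0602
grip_force: 44.7
```

Emit:
jog_arm:
  commands:
    - [[0,-0.013,0],[0,0,0]]
    - [[0,0,0],[0,0,0]]
    - [[0,0,0],[0,0,0]]
    - [[0,0,0],[0,0,0]]
    - [[0,0,0],[0,0,0]]
    - [[0,0,0],[0,0,0]]

```text
time: 15.5
tcp_pos: [0.4943, -0.348, 0.1172]
ee_rot: [[-0.012, 1.0, -0.0], [1.0, 0.012, 0.0], [0.0, -0.0, -1.0]]
contact_force: [-0.3, 0.9, -0.8]
grip_width: 0.0603
grip_force: 44.7
```

Emit:
jog_arm:
  commands:
    - [[0,-0.001,-0.02],[0,0,0]]
    - [[0,0,-0.02],[0,0,0]]
    - [[0,0,-0.008],[0,0,0]]
    - [[0,0,0],[0,0,0]]
    - [[0,0,0],[0,0,0]]
    - [[0,0,0],[0,0,0]]
    - [[0,0,0],[0,0,0]]

```text
time: 16.2
tcp_pos: [0.4946, -0.3505, 0.0704]
ee_rot: [[-0.011, 1.0, 0.001], [1.0, 0.011, -0.001], [-0.001, 0.001, -1.0]]
contact_force: [0.2, 0.8, -2.3]
grip_width: 0.0605
grip_force: 44.7
```

```bash
python3 - <<'E'
from h import *
s=sensors.state();p,d,m=grab('wrist');print(s['tcp_pos'],s['contact_force'],s['joint_velocities'].round(1))
q,_,_=grab('side')
a=cv2.resize(q[220:340,330:490,::-1],(640,480),interpolation=cv2.INTER_CUBIC)
cv2.imwrite('pics/w6.png',np.hstack([p[...,::-1][:,130:560],cv2.resize(a,(370,400))[:, :]]))
E
```

```text
[ 0.4946206  -0.35054239  0.07040586] [ 0.16992965  0.80850089 -2.29661247] [-0.1  0.1  0.3  0.1 -0.1 -0. ]
```

View pics/w6.png

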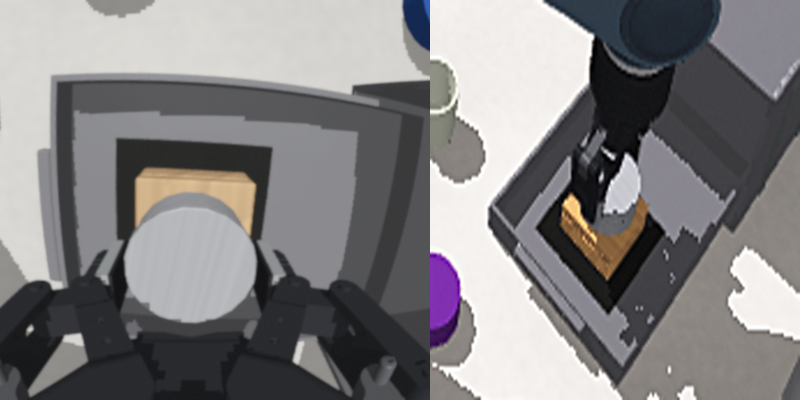

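The tin is held over the box, and its lid spans full-image columns 254–387 and rows 193–322. I'm checking for tilt with a plane fit on the wrist depth and measuring its centre against the box.

```bash
python3 - <<'E'
from h import *
m=np.load('wrist.npz');d=m['d'];p=m['p']
pts=np.array([world(m,u,v,d[v,u],True) for u in range(268,374,6) for v in range(225,305,6)])
A=np.c_[pts[:,:2]-pts[:,:2].mean(0),np.ones(len(pts))];c,*_=np.linalg.lstsq(A,pts[:,2],rcond=None);print('slope',c, np.abs(A@c-pts[:,2]).max())
h=c[2]
# lid outline: point cloud near lid plane
v,u=np.mgrid[185:330,240:400]
Q=np.array([world(m,a,b,d[b,a],True) for a,b in zip(u.ravel(),v.ravel())])
ok=np.abs(Q[:,2]-(c[2]+(Q[:,:2]-pts[:,:2].mean(0))@c[:2]))<.004
print(cv2.minEnclosingCircle(Q[ok,:2].astype(np.float32)),cv2.minAreaRect(Q[ok,:2].astype(np.float32)*1000))
# box top pts visible
v,u=np.mgrid[160:260,255:400]
Q=np.array([world(m,a,b,d[b,a],True) for a,b in zip(u.ravel(),v.ravel())])
col=p[160:260,255:400].reshape(-1,3).astype(int);ok=(col[:,0]-col[:,2]>40)
print('box z',np.percentile(Q[ok,2],[5,50,95]),'x',np.percentile(Q[ok,0],[.5,99.5]),'ymax',Q[ok,1].max())
E
```

```text
slope [-0.00184894  0.34816549  0.08221935] 0.09977081517750418
((0.4945772886276245, -0.3408414423465729), 0.03626514971256256) ((494.749755859375, -346.32012939453125), (72.17940521240234, 30.99848175048828), 1.3919230699539185)
box z [0.01984268 0.04445478 0.0458669 ] x [0.46407711 0.5369005 ] ymax -0.2782672093589955
```

```bash
python3 - <<'E'
from h import *
m=np.load('wrist.npz');d=m['d'];p=m['p']
pts=np.array([world(m,u,v,d[v,u],True) for u in range(270,372,4) for v in range(205,312,4) if np.hypot(u-320,v-257)<52])
for _ in range(3):
    c0=pts[:,:2].mean(0);A=np.c_[pts[:,:2]-c0,np.ones(len(pts))];c,*_=np.linalg.lstsq(A,pts[:,2],rcond=None);r=np.abs(A@c-pts[:,2]);pts=pts[r<max(.003,2*np.median(r))]
print('slope',c,len(pts),r.max())
h=c[2]
e=np.array([onplane(m,u,v,h,True) for u,v in((254,257),(387,257),(320.5,193),(320.5,322))]);print(e.round(4))
print('near edge box top',[onplane(m,u,v,.044,True).round(4) for u,v in((266,180),(386,185))])
E
```

```text
slope [0.00295408 0.00972792 0.08233428] 459 0.0016778588664543431
[[ 0.4649 -0.3431  0.0823]
 [ 0.5253 -0.3425  0.0823]
 [ 0.4947 -0.3127  0.0823]
 [ 0.4955 -0.3799  0.0823]]
near edge box top [array([ 0.4654, -0.3164,  0.044 ]), array([ 0.5308, -0.3185,  0.044 ])]
```

```bash
python3 - <<'E'
from h import *
m=np.load('wrist.npz')
print([(r,onplane(m,320.5,r,.0823,True)[1].round(4)) for r in(203,205,207,209,320,322)],onplane(m,315,193,.0523,True))
cv2.imwrite('pics/c6.png',cv2.resize(m['p'][150:340,230:410,::-1],None,fx=3.1,fy=3.1,interpolation=cv2.INTER_CUBIC))
E
```

```text
[(203, np.float64(-0.3171)), (205, np.float64(-0.318)), (207, np.float64(-0.3188)), (209, np.float64(-0.3197)), (320, np.float64(-0.3786)), (322, np.float64(-0.38))] [ 0.49211491 -0.32115308  0.0523    ]
```

View pics/c6.png

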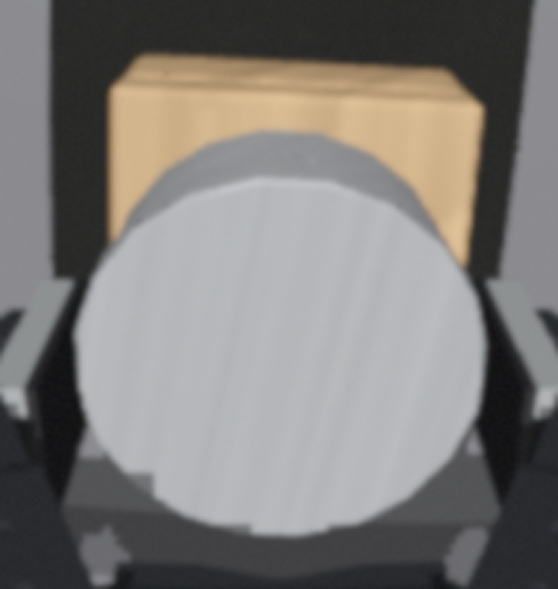

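Emit:
jog_arm:
  commands:
    - [[0.0015,0,0],[0,0,0]]
    - [[0,0,-0.003],[0,0,0]]
    - [[0,0,-0.002],[0,0,0]]
    - [[0,0,-0.001],[0,0,0]]
    - [[0,0,0],[0,0,0]]
    - [[0,0,0],[0,0,0]]
    - [[0,0,0],[0,0,0]]

```text
time: 17.0
tcp_pos: [0.4956, -0.35, 0.0632]
ee_rot: [[-0.011, 1.0, -0.0], [1.0, 0.011, -0.0], [-0.0, -0.0, -1.0]]
contact_force: [0.8, 0.2, -1.8]
grip_width: 0.0601
grip_force: 44.7
```

Emit:
jog_arm:
  commands:
    - [[0.0005,0,-0.001],[0,0,0]]
    - [[0,0,0],[0,0,0]]
    - [[0,0,0],[0,0,0]]

```text
time: 17.3
tcp_pos: [0.4961, -0.3502, 0.063]
ee_rot: [[-0.011, 1.0, -0.0], [1.0, 0.011, -0.0], [-0.0, -0.0, -1.0]]
contact_force: [-3.4, 0.9, 5.5]
grip_width: 0.0603
grip_force: 45.1
```

Emit:
jog_arm:
  commands:
    - [[0,0,0],[0,0,0]]
    - [[0,0,0],[0,0,0]]
    - [[0,0,0],[0,0,0]]
    - [[0,0,0],[0,0,0]]
    - [[0,0,0.03],[0,0,0]]
    - [[0,0,0.04],[0,0,0]]
    - [[0,0,0.03],[0,0,0]]
    - [[0,0,0],[0,0,0]]
  fingers: 0
  force: 20

```text
time: 18.1
tcp_pos: [0.4985, -0.3524, 0.1681]
ee_rot: [[-0.011, 1.0, 0.007], [1.0, 0.011, -0.007], [-0.007, 0.007, -1.0]]
contact_force: [0.2, -0.6, 0.2]
grip_width: 0.0857
grip_force: 0.0
```

Emit:
jog_arm:
  commands:
    - [[0,0,0],[0,0,0]]
    - [[0,0,0],[0,0,0]]
    - [[0,0,0],[0,0,0]]
    - [[0,0,0],[0,0,0]]

```text
time: 18.5
tcp_pos: [0.4956, -0.3495, 0.1608]
ee_rot: [[-0.011, 1.0, -0.002], [1.0, 0.011, 0.002], [0.002, -0.002, -1.0]]
contact_force: [0.5, 0.5, -0.4]
grip_width: 0.0852
grip_force: 0.0
```

```bash
python3 - <<'E'
from h import *
s=sensors.state();p,d,m=grab('wrist');print(s['tcp_pos'],s['ee_rot'][0].round(3),s['joint_velocities'].round(1))
cv2.imwrite('pics/w7.png',cv2.resize(p[90:290,200:440,::-1],None,fx=3,fy=3,interpolation=cv2.INTER_CUBIC))
E
```

```text
[ 0.49555223 -0.34949563  0.16078937] [-0.011  1.    -0.002] [-0.  -0.2 -0.3  0.2  0.   0.1]
```

View pics/w7.png

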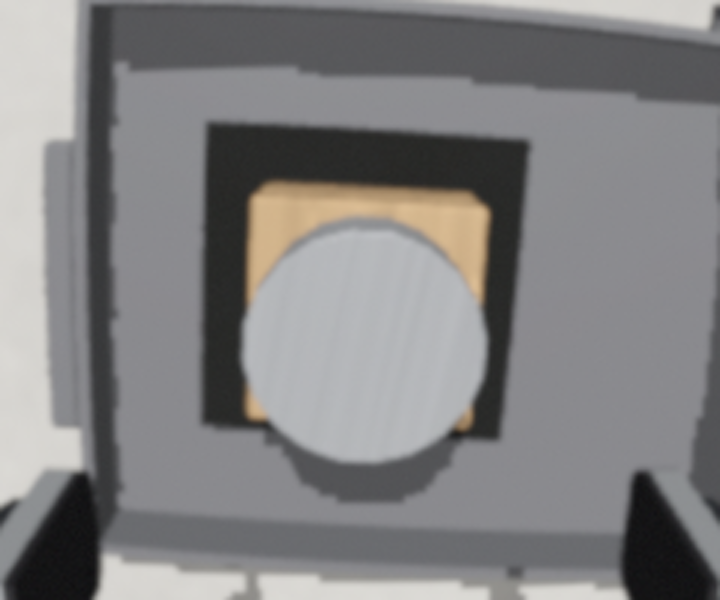

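The tin stands on the box. In the crop its lid spans columns 241–488 and rows 226–463; the box corners are (249,194), (491,208), (470,430) and (246,418).

```bash
python3 - <<'E'
from h import *
m=np.load('wrist.npz');f=lambda L:[(u/3+200,v/3+90) for u,v in L]
quad(m,.012,f(((208,123),(530,142),(498,438),(202,424))))
quad(m,.044,f(((249,194),(491,208),(470,430),(246,418))))
quad(m,.074,f(((365,226),(488,342),(365,463),(241,342))))
E
```

```text
0.012 [ 0.4955 -0.349   0.012 ] sides [0.0994, 0.0994, 0.0986, 0.0992] yaw -92.7
0.044 [ 0.4969 -0.3494  0.044 ] sides [0.0662, 0.0668, 0.0662, 0.0662] yaw -92.7
0.074 [ 0.497  -0.3486  0.074 ] sides [0.043, 0.0429, 0.0456, 0.0458] yaw -132.9
```

The tower axis holds within about 1 mm. Now to the pot.

Emit:
jog_arm:
  commands:
    - [[0,0.045,0],[0,0,0]]
    - [[0,0.045,0],[0,0,0]]
    - [[0,0.045,0],[0,0,0]]
    - [[0,0.045,0],[0,0,0]]
    - [[0.013,0.045,0],[0,0,0]]
    - [[0.013,0.045,0],[0,0,0]]
    - [[0.013,0.045,0],[0,0,0]]
    - [[0.013,0.045,0],[0,0,0]]

```text
time: 19.35
tcp_pos: [0.5482, 0.0119, 0.1621]
ee_rot: [[-0.011, 1.0, -0.0], [1.0, 0.011, -0.0], [-0.0, -0.0, -1.0]]
contact_force: [0.9, -0.9, -0.6]
grip_width: 0.0852
grip_force: 0.0
```

Emit:
jog_arm:
  commands:
    - [[0.013,0.045,-0.01],[0,0,0]]
    - [[0.013,0.045,-0.01],[0,0,0]]
    - [[0.011,0.0455,-0.01],[0,0,0]]
    - [[0,0,0],[0,0,0]]
    - [[0,0,0],[0,0,0]]
    - [[0,0,0],[0,0,0]]
    - [[0,0,0],[0,0,0]]
    - [[0,0,0],[0,0,0]]

```text
time: 20.15
tcp_pos: [0.5853, 0.1443, 0.1327]
ee_rot: [[-0.009, 1.0, 0.001], [1.0, 0.009, -0.0], [-0.0, 0.001, -1.0]]
contact_force: [0.6, -0.4, -0.5]
grip_width: 0.0854
grip_force: 0.0
```

```bash
python3 - <<'E'
from h import *
s=sensors.state();p,d,m=grab('wrist');print(s['tcp_pos'],s['ee_rot'][0].round(3),s['joint_velocities'].round(1))
cv2.imwrite('pics/w8.png',p[...,::-1])
E
```

```text
[0.58529028 0.14431539 0.13269195] [-0.009  1.     0.001] [ 0.2  0.1 -0.  -0.  -0.   0. ]
```

View pics/w8.png

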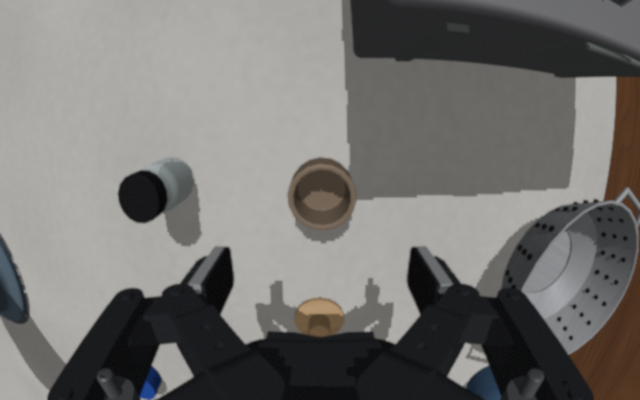

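The pot's rim spans columns 288–357 and rows 160–228.

```bash
python3 - <<'E'
from h import *
m=np.load('wrist.npz')
quad(m,.040,((322,160),(357,194),(322,228),(288,194)))
print(onplane(m,322,160,.04,True),onplane(m,322,228,.04,True))
E
```

```text
0.04 [0.5874 0.1519 0.04  ] sides [0.037, 0.0377, 0.0388, 0.0383] yaw -133.8
[0.58691232 0.17860226 0.04      ] [0.58751677 0.12426635 0.04      ]
```

Emit:
jog_arm:
  commands:
    - [[0.0005,0.0045,-0.03],[0,0,0]]
    - [[0,0,-0.03],[0,0,0]]
    - [[0,0,-0.03],[0,0,0]]
    - [[0,0,-0.02],[0,0,0]]
    - [[0,0,0],[0,0,0]]
    - [[0,0,0],[0,0,0]]
    - [[0,0,0],[0,0,0]]

```text
time: 20.9
tcp_pos: [0.587, 0.1499, 0.0242]
ee_rot: [[-0.011, 1.0, 0.003], [1.0, 0.011, 0.0], [0.0, 0.003, -1.0]]
contact_force: [0.4, 1.1, 1.0]
grip_width: 0.0856
grip_force: 0.0
```

Emit:
jog_arm:
  commands:
    - [[0,0,0],[0,0,0]]
    - [[0,0,0],[0,0,0]]
    - [[0,0,0],[0,0,0]]
    - [[0,0,0],[0,0,0]]
    - [[0,0,0],[0,0,0]]
    - [[0,0,0],[0,0,0]]
  fingers: 0.6
  force: 20

```text
time: 21.5
tcp_pos: [0.5864, 0.15, 0.0235]
ee_rot: [[-0.011, 1.0, 0.001], [1.0, 0.011, 0.0], [-0.0, 0.001, -1.0]]
contact_force: [-0.7, 0.1, 6.7]
grip_width: 0.053
grip_force: 20.9
```

Emit:
jog_arm:
  commands:
    - [[0,0,0],[0,0,0]]
    - [[0,0,0],[0,0,0]]
    - [[0,0,0],[0,0,0]]
    - [[0,0,0],[0,0,0]]
    - [[0,0,0.03],[0,0,0]]
    - [[0,0,0.03],[0,0,0]]
    - [[0,0,0.02],[0,0,0]]
    - [[0,0,0],[0,0,0]]
  fingers: 0

```text
time: 22.3
tcp_pos: [0.588, 0.1502, 0.1058]
ee_rot: [[-0.011, 1.0, 0.007], [1.0, 0.011, 0.0], [0.0, 0.007, -1.0]]
contact_force: [0.1, 0.5, 0.5]
grip_width: 0.0855
grip_force: 0.0
```

Emit:
jog_arm:
  commands:
    - [[0,0,0],[0,0,0.13]]
    - [[0,0,0],[0,0,0.13]]
    - [[0,0,0],[0,0,0.13]]
    - [[0,0,0],[0,0,0.13]]
    - [[0,0,0],[0,0,0.13]]
    - [[0,0,0],[0,0,0.13]]
    - [[0,0,0],[0,0,0.13]]
    - [[0,0,0],[0,0,0.13]]

```text
time: 23.1
tcp_pos: [0.5846, 0.1499, 0.1004]
ee_rot: [[-0.871, 0.492, -0.003], [0.492, 0.871, -0.0], [0.002, -0.001, -1.0]]
contact_force: [0.2, -0.3, -0.0]
grip_width: 0.0855
grip_force: 0.0
```

Emit:
jog_arm:
  commands:
    - [[0,0,0],[0,0,0.13]]
    - [[0,0,0],[0,0,0.13]]
    - [[0,0,0],[0,0,0.13]]
    - [[0,0,0],[0,0,0.13]]
    - [[0,0,0],[0,0,0]]
    - [[0,0,0],[0,0,0]]

```text
time: 23.7
tcp_pos: [0.585, 0.1499, 0.1011]
ee_rot: [[-1.0, 0.003, -0.002], [0.003, 1.0, -0.0], [0.002, -0.0, -1.0]]
contact_force: [-0.0, 0.5, -0.2]
grip_width: 0.0857
grip_force: 0.0
```

Emit:
jog_arm:
  commands:
    - [[0,0,-0.03],[0,0,0]]
    - [[0,0,-0.03],[0,0,0]]
    - [[0,0,-0.018],[0,0,0]]
    - [[0,0,0],[0,0,0]]
    - [[0,0,0],[0,0,0]]
    - [[0,0,0],[0,0,0]]

```text
time: 24.3
tcp_pos: [0.5868, 0.1501, 0.0258]
ee_rot: [[-1.0, 0.0, 0.003], [0.0, 1.0, 0.0], [-0.003, 0.0, -1.0]]
contact_force: [-0.0, 0.1, 1.3]
grip_width: 0.0856
grip_force: 0.0
```

Emit:
jog_arm:
  commands:
    - [[0,0,0],[0,0,0]]
    - [[0,0,0],[0,0,0]]
    - [[0,0,0],[0,0,0]]
    - [[0,0,0],[0,0,0]]
    - [[0,0,0],[0,0,0]]
    - [[0,0,0],[0,0,0]]
  fingers: 0.6
  force: 20

```text
time: 24.9
tcp_pos: [0.5863, 0.15, 0.0256]
ee_rot: [[-1.0, -0.0, 0.001], [-0.0, 1.0, -0.0], [-0.001, -0.0, -1.0]]
contact_force: [-1.1, -0.1, 6.5]
grip_width: 0.054
grip_force: 21.0
```

Emit:
jog_arm:
  commands:
    - [[0,0,0.03],[0,0,0]]
    - [[0,0,0.04],[0,0,0]]
    - [[0,0,0.04],[0,0,0]]
    - [[-0.015,-0.04,0.024],[0,0,0]]
    - [[-0.015,-0.04,0],[0,0,0]]
    - [[-0.015,-0.04,0],[0,0,0]]
    - [[-0.015,-0.04,0],[0,0,0]]
    - [[-0.015,-0.04,0],[0,0,0]]
  fingers: 0.6
  force: 40

```text
time: 25.7
tcp_pos: [0.5095, -0.0513, 0.1582]
ee_rot: [[-1.0, -0.0, 0.0], [-0.0, 1.0, 0.0], [-0.0, 0.0, -1.0]]
contact_force: [0.3, -0.5, -1.0]
grip_width: 0.0531
grip_force: 42.3
```

Emit:
jog_arm:
  commands:
    - [[-0.0153,-0.04,0],[0,0,0]]
    - [[0,-0.04,0],[0,0,0]]
    - [[0,-0.04,0],[0,0,0]]
    - [[0,-0.04,0],[0,0,0]]
    - [[0,-0.04,0],[0,0,0]]
    - [[0,-0.04,0],[0,0,0]]
    - [[0,-0.03,0],[0,0,0]]
    - [[0,-0.03,0],[0,0,0]]

```text
time: 26.5
tcp_pos: [0.4948, -0.3514, 0.1579]
ee_rot: [[-1.0, 0.001, -0.0], [0.001, 1.0, 0.001], [0.0, 0.001, -1.0]]
contact_force: [0.8, -0.4, -0.1]
grip_width: 0.0526
grip_force: 42.3
```

Emit:
jog_arm:
  commands:
    - [[0,0,0],[0,0,0]]
    - [[0,0,0],[0,0,0]]
    - [[0,0,0],[0,0,0]]
    - [[0,0,0],[0,0,0]]
    - [[0,0,0],[0,0,0]]

```text
time: 27.0
tcp_pos: [0.4954, -0.3491, 0.1583]
ee_rot: [[-1.0, -0.001, -0.0], [-0.001, 1.0, 0.0], [0.0, 0.0, -1.0]]
contact_force: [-0.9, 0.5, -0.4]
grip_width: 0.0531
grip_force: 42.4
```

Emit:
jog_arm:
  commands:
    - [[0,0,-0.025],[0,0,0]]
    - [[0,0,-0.02],[0,0,0]]
    - [[0,0,-0.008],[0,0,0]]
    - [[0,0,0],[0,0,0]]
    - [[0,0,0],[0,0,0]]
    - [[0,0,0],[0,0,0]]
    - [[0,0,0],[0,0,0]]
    - [[0,0,0],[0,0,0]]

```text
time: 27.8
tcp_pos: [0.4956, -0.3504, 0.1061]
ee_rot: [[-1.0, -0.0, 0.001], [-0.0, 1.0, -0.001], [-0.001, -0.001, -1.0]]
contact_force: [0.3, 0.3, -1.5]
grip_width: 0.0529
grip_force: 42.4
```

```bash
python3 - <<'E'
from h import *
s=sensors.state();print(s['tcp_pos'],s['joint_velocities'].round(1),s['contact_force'])
E
```

```text
[ 0.49560898 -0.35035325  0.10607847] [-0.1  0.2  0.2  0.  -0.   0. ] [ 0.26350413  0.26655324 -1.48916502]
```

Emit:
jog_arm:
  commands:
    - [[0.0003,0,-0.003],[0,0,0]]
    - [[0,0,-0.002],[0,0,0]]
    - [[0,0,0],[0,0,0]]
    - [[0,0,0],[0,0,0]]
    - [[0,0,0],[0,0,0]]

```text
time: 28.3
tcp_pos: [0.4955, -0.35, 0.1002]
ee_rot: [[-1.0, -0.0, -0.0], [-0.0, 1.0, 0.0], [0.0, 0.0, -1.0]]
contact_force: [-0.3, -0.9, -1.5]
grip_width: 0.0527
grip_force: 42.4
```

Emit:
jog_arm:
  commands:
    - [[0,0,-0.001],[0,0,0]]
    - [[0,0,0],[0,0,0]]
    - [[0,0,0],[0,0,0]]

```text
time: 28.6
tcp_pos: [0.4957, -0.3501, 0.0998]
ee_rot: [[-1.0, -0.0, 0.0], [-0.0, 1.0, -0.0], [-0.0, -0.0, -1.0]]
contact_force: [-1.2, 1.6, 3.4]
grip_width: 0.0532
grip_force: 42.7
```

Emit:
jog_arm:
  commands:
    - [[0,0,0],[0,0,0]]
    - [[0,0,0],[0,0,0]]
    - [[0,0,0],[0,0,0]]
    - [[0,0,0],[0,0,0]]
    - [[0,0,0.02],[0,0,0]]
    - [[0,0,0.03],[0,0,0]]
    - [[0,0,0.04],[0,0,0]]
    - [[0,0,0],[0,0,0]]
  fingers: 0
  force: 20

```text
time: 29.4
tcp_pos: [0.4983, -0.3526, 0.1961]
ee_rot: [[-1.0, -0.0, 0.008], [-0.0, 1.0, -0.009], [-0.008, -0.009, -1.0]]
contact_force: [0.0, -1.5, 0.8]
grip_width: 0.0855
grip_force: 0.0
```

Emit:
jog_arm:
  commands:
    - [[0,0,0],[0,0,0]]
    - [[0,0,0],[0,0,0]]
    - [[0,0,0],[0,0,0]]
    - [[0,0,0],[0,0,0]]

```text
time: 29.8
tcp_pos: [0.4951, -0.3495, 0.1878]
ee_rot: [[-1.0, -0.0, -0.002], [-0.0, 1.0, 0.002], [0.002, 0.002, -1.0]]
contact_force: [-0.8, -0.5, 0.3]
grip_width: 0.085
grip_force: 0.0
```

```bash
python3 - <<'E'
from h import *
s=sensors.state();p,d,m=grab('wrist');print(s['tcp_pos'],s['joint_velocities'].round(1))
cv2.imwrite('pics/w9.png',cv2.resize(p[110:310,200:440,::-1],None,fx=3,fy=3,interpolation=cv2.INTER_CUBIC))
E
```

```text
[ 0.49506651 -0.34951264  0.1878168 ] [ 0.  -0.3 -0.4  0.   0.   0. ]
```

View pics/w9.png

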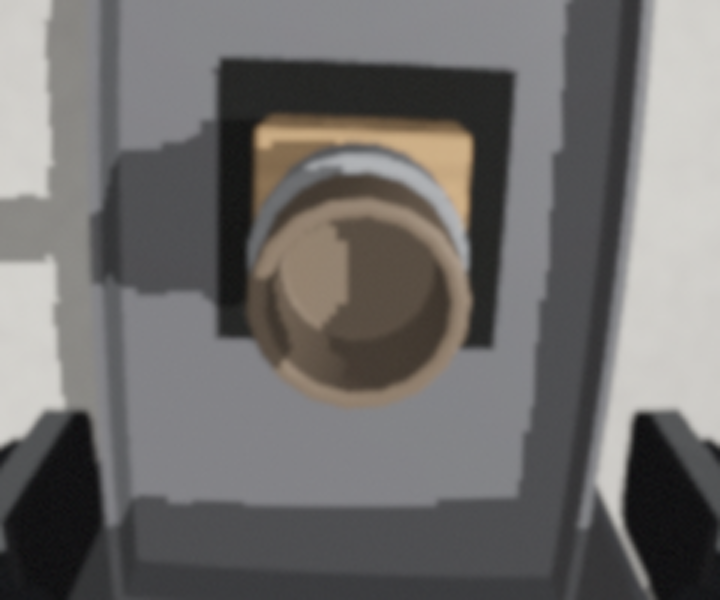

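The pot stands upright on the tin, and in the crop its rim spans columns 247–471 and rows 195–408.

```bash
python3 - <<'E'
from h import *
m=np.load('wrist.npz');f=lambda L:[(u/3+200,v/3+110) for u,v in L]
quad(m,.114,f(((359,196),(471,302),(359,407),(247,302))))
print('tin near', onplane(m,*f([(359,148)])[0],.074,True),'rim near',onplane(m,*f([(359,196)])[0],.114,True))
quad(m,.012,f(((219,58),(516,71),(493,349),(217,336))))
E
```

```text
0.114 [ 0.4957 -0.3489  0.114 ] sides [0.0372, 0.0372, 0.0384, 0.0384] yaw -43.9
tin near [ 0.4647447  -0.34885937  0.074     ] rim near [ 0.46948654 -0.34885268  0.114     ]
0.012 [ 0.4956 -0.3481  0.012 ] sides [0.0992, 0.1, 0.1, 0.1] yaw -2.5
```

Emit:
jog_arm:
  commands:
    - [[0,0.04,0],[0,0,0]]
    - [[0,0.04,0],[0,0,0]]
    - [[0,0.04,0],[0,0,0]]
    - [[0,0.04,0],[0,0,0]]
    - [[0.02,0.04,0],[0,0,0]]
    - [[0.02,0.04,-0.01],[0,0,0]]
    - [[0.02,0.04,-0.015],[0,0,0]]
    - [[0.015,0.04,-0.015],[0,0,0]]

```text
time: 30.65
tcp_pos: [0.5715, -0.0283, 0.1489]
ee_rot: [[-1.0, -0.0, 0.001], [-0.0, 1.0, -0.0], [-0.001, -0.0, -1.0]]
contact_force: [0.3, -0.5, 0.1]
grip_width: 0.0857
grip_force: 0.0
```

Emit:
jog_arm:
  commands:
    - [[0.015,0.039,-0.015],[0,0,0]]
    - [[0,0,0],[0,0,0]]
    - [[0,0,0],[0,0,0]]
    - [[0,0,0],[0,0,0]]
    - [[0,0,0],[0,0,0]]
    - [[0,0,0],[0,0,0]]
    - [[0,0,0],[0,0,0]]

```text
time: 31.35
tcp_pos: [0.5857, 0.0082, 0.1347]
ee_rot: [[-1.0, 0.001, 0.001], [0.001, 1.0, -0.0], [-0.001, -0.0, -1.0]]
contact_force: [0.4, -0.7, 0.4]
grip_width: 0.0856
grip_force: 0.0
```

```bash
python3 - <<'E'
from h import *
s=sensors.state();p,d,m=grab('wrist');print(s['tcp_pos'],s['joint_velocities'].round(1))
cv2.imwrite('pics/w10.png',cv2.resize(p[110:310,200:440,::-1],None,fx=3,fy=3,interpolation=cv2.INTER_CUBIC))
E
```

```text
[0.58567577 0.00815506 0.13470803] [ 0.3  0.3  0.1  0.1 -0.1 -0. ]
```

View pics/w10.png

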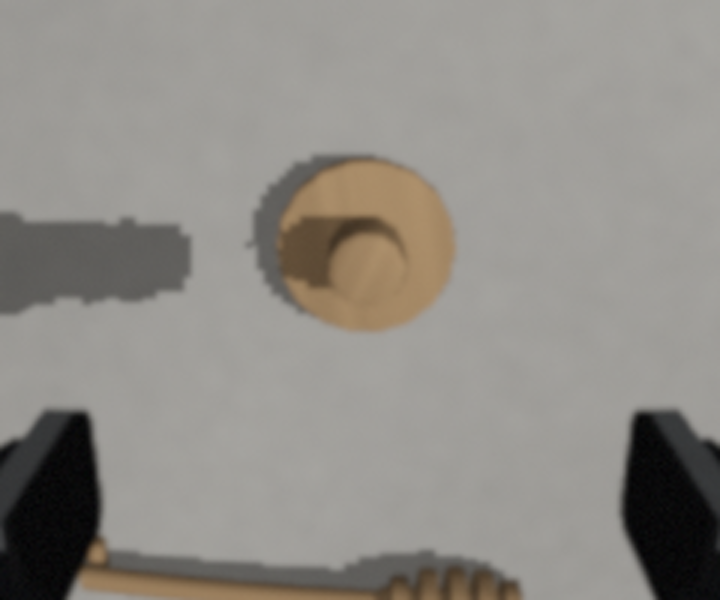

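In the crop the lid disc spans columns 279–455 and rows 158–331. The knob top is centred at about (367,270).

```bash
python3 - <<'E'
from h import *
m=np.load('wrist.npz');f=lambda L:[(u/3+200,v/3+110) for u,v in L]
quad(m,.013,f(((367,158),(455,244),(367,331),(279,244))))
quad(m,.035,f(((367,232),(406,270),(367,308),(328,270))))
E
```

```text
0.013 [0.5852 0.0109 0.013 ] sides [0.0355, 0.0356, 0.0367, 0.0368] yaw -44.6
0.035 [0.586  0.0108 0.035 ] sides [0.0146, 0.0147, 0.0148, 0.0148] yaw -45.1
```

Emit:
jog_arm:
  commands:
    - [[0,0.0012,-0.03],[0,0,0]]
    - [[0,0,-0.03],[0,0,0]]
    - [[0,0,-0.03],[0,0,0]]
    - [[0,0,-0.018],[0,0,0]]
    - [[0,0,0],[0,0,0]]
    - [[0,0,0],[0,0,0]]
    - [[0,0,0],[0,0,0]]
    - [[0,0,0],[0,0,0]]

```text
time: 32.2
tcp_pos: [0.5868, 0.01, 0.0279]
ee_rot: [[-1.0, -0.0, 0.003], [-0.0, 1.0, -0.001], [-0.003, -0.001, -1.0]]
contact_force: [-0.1, -0.2, 0.4]
grip_width: 0.0853
grip_force: 0.0
```

Emit:
jog_arm:
  commands:
    - [[-0.0007,0,-0.0025],[0,0,0]]
    - [[0,0,0],[0,0,0]]
    - [[0,0,0],[0,0,0]]

```text
time: 32.5
tcp_pos: [0.5849, 0.0102, 0.0239]
ee_rot: [[-1.0, -0.0, 0.0], [-0.0, 1.0, 0.0], [-0.0, 0.0, -1.0]]
contact_force: [0.1, -0.4, 0.5]
grip_width: 0.0854
grip_force: 0.0
```

Emit:
jog_arm:
  commands:
    - [[0,0,0],[0,0,0]]
    - [[0,0,0],[0,0,0]]
    - [[0,0,0],[0,0,0]]
    - [[0,0,0],[0,0,0]]
    - [[0,0,0],[0,0,0]]
    - [[0,0,0],[0,0,0]]
    - [[0,0,0],[0,0,0]]
    - [[0,0,0],[0,0,0]]
  fingers: 0.95
  force: 20

```text
time: 33.3
tcp_pos: [0.5849, 0.0102, 0.0238]
ee_rot: [[-1.0, -0.0, 0.0], [-0.0, 1.0, 0.0], [-0.0, 0.0, -1.0]]
contact_force: [-0.2, 0.3, -0.1]
grip_width: 0.0213
grip_force: 20.9
```

Emit:
jog_arm:
  commands:
    - [[0,0,0.02],[0,0,0]]
    - [[0,0,0.04],[0,0,0]]
    - [[0,0,0.05],[0,0,0]]
    - [[-0.015,-0.03,0.04],[0,0,0]]
    - [[-0.02,-0.04,0.005],[0,0,0]]
    - [[-0.02,-0.04,0],[0,0,0]]
    - [[-0.02,-0.04,0],[0,0,0]]
    - [[-0.0145,-0.04,0],[0,0,0]]
  fingers: 0.95
  force: 30

```text
time: 34.1
tcp_pos: [0.4946, -0.1797, 0.177]
ee_rot: [[-1.0, -0.0, -0.0], [-0.0, 1.0, 0.0], [0.0, 0.0, -1.0]]
contact_force: [0.4, -0.2, -0.4]
grip_width: 0.021
grip_force: 29.8
```

Emit:
jog_arm:
  commands:
    - [[0,-0.04,0],[0,0,0]]
    - [[0,-0.04,0],[0,0,0]]
    - [[0,-0.04,0],[0,0,0]]
    - [[0,-0.03,0],[0,0,0]]
    - [[0,-0.02,0],[0,0,0]]
    - [[0,0,0],[0,0,0]]
    - [[0,0,0],[0,0,0]]
    - [[0,0,0],[0,0,0]]

```text
time: 34.9
tcp_pos: [0.4961, -0.3471, 0.1768]
ee_rot: [[-1.0, -0.002, -0.001], [-0.002, 1.0, 0.001], [0.001, 0.001, -1.0]]
contact_force: [-0.4, 1.2, -0.1]
grip_width: 0.0205
grip_force: 29.8
```

Emit:
jog_arm:
  commands:
    - [[0,0,-0.02],[0,0,0]]
    - [[0,0,-0.01],[0,0,0]]
    - [[0,0,-0.005],[0,0,0]]
    - [[0,0,0],[0,0,0]]
    - [[0,0,0],[0,0,0]]
    - [[0,0,0],[0,0,0]]
    - [[0,0,0],[0,0,0]]

```text
time: 35.6
tcp_pos: [0.4963, -0.3489, 0.1428]
ee_rot: [[-1.0, -0.0, 0.001], [-0.0, 1.0, -0.001], [-0.001, -0.001, -1.0]]
contact_force: [-0.2, -0.1, -1.0]
grip_width: 0.0209
grip_force: 29.8
```

```bash
python3 - <<'E'
from h import *
s=sensors.state();print(s['tcp_pos'],s['joint_velocities'].round(1),s['contact_force'],s['grip_width'])
p,d,m=grab('wrist');cv2.imwrite('pics/w11.png',p[...,::-1])
pts=np.array([world(m,u,v,d[v,u],True) for u in range(230,410,2) for v in range(150,345,2) if d[v,u]>0])
col=np.array([p[v,u] for u in range(230,410,2) for v in range(150,345,2) if d[v,u]>0]).astype(int)
k=(col[:,0]-col[:,2]>40)&(np.abs(pts[:,2]-.13)<.012)
print('lid disc',k.sum(),np.percentile(pts[k],[1,50,99],axis=0).round(4))
E
```

```text
[ 0.49631172 -0.34885066  0.14283817] [-0.1  0.1  0.2 -0.1 -0.  -0.1] [-0.15367782 -0.14794898 -1.02722294] 0.02085511200365574
lid disc 752 [[ 0.4718 -0.3709  0.1281]
 [ 0.483  -0.3471  0.1328]
 [ 0.5214 -0.3244  0.1405]]
```

Emit:
jog_arm:
  commands:
    - [[-0.0003,-0.0012,-0.004],[0,0,0]]
    - [[0,0,-0.003],[0,0,0]]
    - [[0,0,-0.001],[0,0,0]]
    - [[0,0,0],[0,0,0]]
    - [[0,0,0],[0,0,0]]
    - [[0,0,0],[0,0,0]]

```text
time: 36.25
tcp_pos: [0.4958, -0.3498, 0.1342]
ee_rot: [[-1.0, -0.0, 0.0], [-0.0, 1.0, -0.0], [-0.0, -0.0, -1.0]]
contact_force: [-0.1, 0.3, -0.7]
grip_width: 0.0203
grip_force: 29.8
```

Emit:
jog_arm:
  commands:
    - [[0,0,-0.0015],[0,0,0]]
    - [[0,0,0],[0,0,0]]
    - [[0,0,-0.001],[0,0,0]]
    - [[0,0,0],[0,0,0]]
    - [[0,0,0],[0,0,0]]

```text
time: 36.75
tcp_pos: [0.4958, -0.3498, 0.1319]
ee_rot: [[-1.0, -0.0, 0.0], [-0.0, 1.0, -0.0], [-0.0, -0.0, -1.0]]
contact_force: [-0.1, 1.5, 1.8]
grip_width: 0.021
grip_force: 29.9
```

Emit:
jog_arm:
  commands:
    - [[0,0,0],[0,0,0]]
    - [[0,0,0],[0,0,0]]
    - [[0,0,0],[0,0,0]]
    - [[0,0,0],[0,0,0]]
    - [[0,0,0.02],[0,0,0]]
    - [[0,0,0.03],[0,0,0]]
    - [[0,0,0.03],[0,0,0]]
    - [[0,0,0],[0,0,0]]
  fingers: 0
  force: 20

```text
time: 37.55
tcp_pos: [0.4977, -0.3517, 0.2171]
ee_rot: [[-1.0, -0.0, 0.007], [-0.0, 1.0, -0.007], [-0.007, -0.007, -1.0]]
contact_force: [0.6, -0.0, -0.2]
grip_width: 0.0856
grip_force: 0.0
```

Emit:
jog_arm:
  commands:
    - [[0,0.03,0.01],[0,0,0]]
    - [[0,0.04,0],[0,0,0]]
    - [[0,0.04,0],[0,0,0]]
    - [[0,0.04,0],[0,0,0]]
    - [[0,0,0],[0,0,0]]
    - [[0,0,0],[0,0,0]]
    - [[0,0,0],[0,0,0]]
    - [[0,0,0],[0,0,0]]

```text
time: 38.35
tcp_pos: [0.4957, -0.2008, 0.2214]
ee_rot: [[-1.0, 0.001, -0.0], [0.001, 1.0, -0.0], [0.0, -0.0, -1.0]]
contact_force: [0.4, 0.4, -0.6]
grip_width: 0.0853
grip_force: 0.0
```

```bash
python3 - <<'E'
from h import *
s=sensors.state();print(s['tcp_pos'],s['contact_force'],s['grip_width'])
ims=[cv2.resize(grab(n)[0][a:b,c:e,::-1],None,fx=4,fy=4,interpolation=cv2.INTER_CUBIC) for n,a,b,c,e in(('top',150,260,422,520),('side',215,325,340,440))]
cv2.imwrite('pics/final.png',np.hstack(ims))
E
```

```text
[ 0.49568922 -0.20079957  0.22142796] [ 0.39887192  0.39868525 -0.644521  ] 0.08534978581847161
```

View pics/final.png

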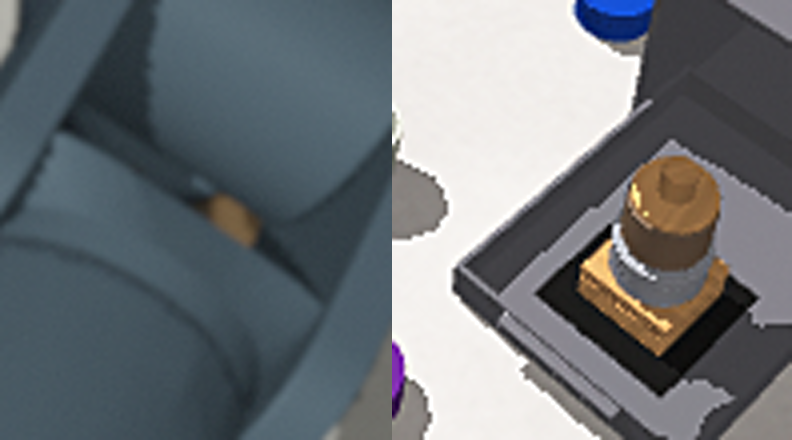

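The side view shows a straight tower (box, tin, pot, seated lid) centred on the pad at about (680,260). The robot is clear of it. Handing in.

```bash
python3 -c "
from rig import bot
print(bot.sign_off())"
```

```text
the job is handed in; nothing more can be done
None
```

The honey tower stands straight on the pad in the pulled-out tray (box, tin, pot, then the lid seated in the pot), placed in that order, and I handed the job in at about 38 s of the 120 s allowed.

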